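# Ready the pod coffee machine

## Task

The pod coffee machine on the counter has just been emptied and a fresh pod is already in its slot. Slide the drip tray fully home into the machine and bring the raised lever forward and down over its centre until it snaps shut and stays shut, so that the machine is ready to brew. Leave the other things on the counter where they stand.

Things in the scene. Friction and masses are not known exactly. Their poses are not given: they have to be found in the camera images.
- machine: White pod coffee machine fixed to the counter, 116 mm wide. Origin: on the counter, mid-width; z up, -x to its front (tray, head), +x to its rear (clear tank to x = 0.163, 190 mm high). Flat housing top at z = 0.165. The head overhangs the tray: front at x = -0.110, underside z = 0.115, spout below it to z = 0.098. It stands turned 1.3 to 2.2 rad, front to the robot's right.
- tray (a joint): Drip tray with pod bin behind it, black with a steel grid, sliding along the machine's x axis: 0 m = fully home against its stop, positive = that far out to the front (0.045 to 0.080 at the start, limit 0.100). It cannot lift out; friction about 2.5 N; it stays where it is left.
- tray_nose (a point): Middle of the upright front face of the drip tray, 25 mm above the counter; the face is 98 mm wide, from 6 to 44 mm above the counter, and looks to the machine's front (-x). With the tray home it lies at x = -0.155, y = 0 in the machine's frame, 45 mm ahead of the head.
- lever (a joint): Steel U-shaped lever hinged across the machine at x = 0.025, z = 0.150 of its frame: 0 rad = open, upright and leaning 0.21 rad to the rear (so it starts); positive = swung forward and down; 1.5 = shut over the head. An over-centre spring holds it open below 0.95 rad and snaps it shut by itself above. The bar needs about 8 N at first, less towards the centre.
- lever_bar (a point): Middle of the lever's cross bar: round steel, 16 mm thick, 125 mm long between the side arms, parallel to the machine's y axis, 133 mm from the hinge. In the machine's frame, open: x = 0.053, z = 0.280; shut: x = -0.103, z = 0.187. A thin hood between the arms reaches 33 to 91 mm from the hinge, 12 mm to the rear of the arms (above them when shut).
- kettle: Bystander: glass and black kettle on its round base, 156 mm across, 210 mm high, loose; origin under its base. Leave alone.
- mug: Bystander: white mug, 80 mm across, 92 mm high, loose; origin under its base. Leave alone.
- jar: Bystander: glass storage jar with wooden lid, 104 mm across, 150 mm high, loose; origin under its base. Leave alone.
- trivet: Bystander: round cork trivet, 170 mm across, 10 mm thick, lying loose on the counter; origin under its middle. Leave alone.

How it is judged:
By the outcome, as a careful person would: the job done as asked, in the order asked, and still so for the second after the job is handed in, with the robot touching nothing.
It also fails if it takes over 53 s, if anything falls off the work surface, if the arm or the gripper's body presses on something with over 40 N, if the wrist force passes 120 N, or if a joint passes its speed limit or range.

## Robot

A 6-joint arm with a two-finger parallel gripper is mounted at the origin on the work surface. World frame = base frame: x ahead of the robot, y to its left, z up, the work surface at z = 0. Lengths are in m, angles in rad, forces in N, time in s.
With the tool pointing down it reaches from about 0.325 to 0.775 m from the base axis. Payload 5.5 kg.
Tool frame: the origin (TCP) lies between the finger pads; the fingertips stand 8 mm ahead of it and the grasp point (between the pads) lies 11 mm behind it (tcp_to_tips is the distance from the TCP to the fingertips, in m); z points along the fingers, y is the direction in which the jaws open and shut (so a half turn about z gives the same grasp; the last joint's range is limited). The gripper opens to 88 mm and grips with 3 to 60 N. Pads are 20 mm wide; open, the fingers measure 115 mm over their backs; the gripper's body (75 mm by 178 mm) begins 61 mm behind the grasp point.
Start: joints at [1.071, 0.091, 1.231, -0, 1.82, -0.057], TCP at [0.257, 0.542, 0.231] pointing down, gripper open.
Joint ranges: [-2.87, 2.87], [-0.86, 2.18], [0.17, 2.46], [-1.51, 4.65], [0.06, 2.69], [-2.65, 2.65]. Speed limits (rad/s): [2.57, 2.57, 3.01, 3.14, 3.14, 3.14].

## Interface

Orientations are given as a unit quaternion [w, x, y, z].
In Python, from bench import * gives the robot as it stands. Calls block until the motion is done:
- move_to(position, orientation): joint-space move of the TCP to a pose.
- move_l(position, speed=0.15, orientation=None): straight line of the TCP; orientation=None keeps the orientation; speed is the mean speed in m/s.
- movej(angles): joint-space move.
- gripper_open() and close(): open the fingers fully, or close them until they stop; the grip force is fixed at half the most.
- hold(seconds).
- inverse_kinematics(position, orientation): joint angles nearest the present ones, or None.
- state(): the state.
- get_image(name): name is "scene" or "top" or "wrist"; returns a dict with "frame" (384x512x3 uint8, blue, green, red), "depth" (384x512 float32, m along the optical axis (not along the pixel's ray), 0 where there is no reading), "camera_matrix" (3x3 intrinsics, pixels), "view" (4x4, takes a point from world to camera coordinates). Camera axes: x right, y up, looking along -z (the intrinsics and any distortion apply to the point x, -y, -z); pixel columns grow to the right and rows downward; lengths in m; the calibration is good to about 2 mm. A picture is of the moment at which its call begins.
A pose or a line that the arm cannot do raises IKError and nothing moves.
- job_done(): hands the job in, once; it reports no verdict.
The state is a dict: "time": time; "joint_pos": joint angles; "dq": joint speeds; "joint_torque": joint torques, N m; "ee_pos": TCP position; "ee_rot": TCP orientation; "ft_force": force on the tool from outside, world axes, zero at the start; "moment": the same for the moment, N m; "finger_gap": finger opening in m.
Only numpy, scipy, OpenCV 4.12 (cv2) and the standard library are available. Lean on these libraries where they do the work, as an engineer would, in place of code of your own. Each camera call takes 0.05 s, during which the arm holds its last target. There are 200 camera calls.

## Working session

There is one attempt and no reset: what is moved stays moved. The work goes in short steps, each a Python script; the robot and the scene stay as the last script left them, time stands still between calls to the robot, and variables do not carry over. Pictures are saved under pics/ and viewed, on a budget of 10 in all, crops included, one or two more only if the job needs it, and the job is handed in when it is done.

```bash
mkdir -p pics; ls
cat > h.py <<'E'
from bench import *
import numpy as np, cv2
def cloud(d):
    K=np.array(d["camera_matrix"]);V=np.array(d["view"]);z=d["depth"]
    v,u=np.indices(z.shape)
    p=np.stack([(u-K[0,2])/K[0,0]*z,-(v-K[1,2])/K[1,1]*z,-z,np.ones_like(z)],-1)
    return (p@np.linalg.inv(V).T)[...,:3]
def grab(n,tag):
    d=get_image(n);cv2.imwrite(f"pics/{tag}.png",d["frame"]);np.savez(f"pics/{tag}.npz",**{k:np.array(x) for k,x in d.items()});return d
E
python3 - <<'E'
from h import *
a=grab("scene","s0");b=grab("top","t0")
cv2.imwrite("pics/both0.png",cv2.resize(np.vstack([a["frame"],b["frame"]]),(400,600)) if 0 else cv2.resize(np.hstack([a["frame"],b["frame"]]),(800,300)))
for d in (a,b):
    V=np.array(d["view"]);print(np.linalg.inv(V)[:3,3],np.array(d["camera_matrix"])[0,0],d["depth"].min(),d["depth"].max())
print(state())
E
```

```text
pics
[ 0.1529309  -0.10993232  1.6783157 ] 450.7172095493745 0.0 3.0036554
[0.49971374 0.07787135 1.60713386] 456.870719294446 0.0 2.5099676
{'time': 0.1, 'joint_pos': array([ 1.07131044e+00,  9.18068606e-02,  1.23173101e+00,  1.44506826e-05,
        1.81982108e+00, -5.67138109e-02]), 'dq': array([-0.00185961, -0.00242891, -0.00239908,  0.00047314, -0.00019676,
       -0.00203486]), 'joint_torque': array([ 3.25143061e-03, -4.47853231e+01, -4.07570350e+01,  6.99832966e-02,
        2.83243577e-02, -1.21723351e-04]), 'ee_pos': array([0.25695302, 0.54191962, 0.22962546]), 'ee_rot': array([-2.49185812e-04,  2.19580226e-01,  9.75594047e-01, -8.47297616e-04]), 'ft_force': array([-0.06235542,  0.90586863, -0.12628179]), 'moment': array([-0.00164   ,  0.01679964,  0.03630272]), 'finger_gap': 0.08789692677790199}
```

View pics/s0.png

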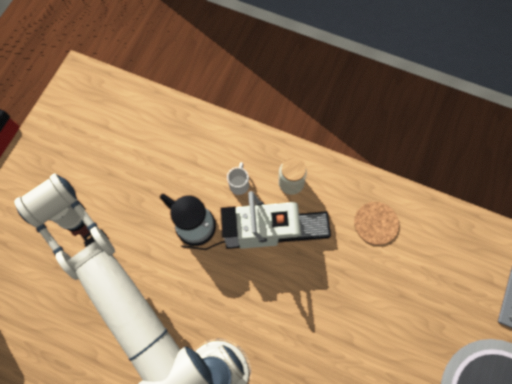

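View pics/t0.png

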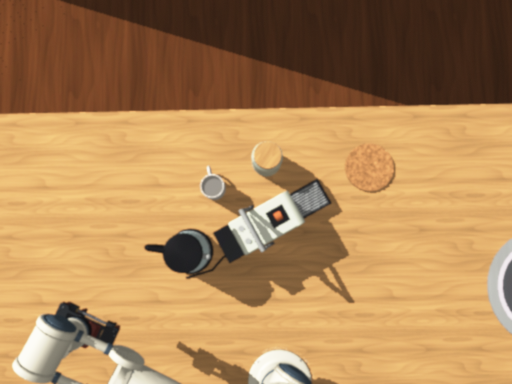

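The scene view shows the machine around (265,222), with the tray's front end at (328,225), the kettle at (192,220), mug at (238,178), jar at (292,175) and trivet at (377,224). In the top view the machine runs from the tank at (230,243) to the tray nose at (325,190). The lever bar is near (255,228).

```bash
cat > m.py <<'E'
from h import *
def rect(P,m):
    q=P[m][:,:2].astype(np.float32);r=cv2.minAreaRect(q);return r,len(q)
for t in ("t0","s0"):
    d=dict(np.load(f"pics/{t}.npz"));P=cloud(d);z=P[...,2];f=d["frame"].astype(int)
    reg=np.zeros(z.shape,bool)
    if t=="t0": reg[170:275,213:345]=1
    else: reg[190:255,215:335]=1
    print(t,"counter z",np.median(z[reg&(abs(z)<.02)]))
    for lo,hi,n in((.155,.175,"top"),(.178,.2,"tank"),(.02,.05,"tray"),(.25,.32,"bar")):
        m=(reg&(z>lo)&(z<hi)).astype(np.uint8)
        k,l,s,c=cv2.connectedComponentsWithStats(m)
        for i in range(1,k):
            if s[i,4]<25: continue
            r,N=rect(P,l==i)
            print(n,N,"px",c[i].round(),"ctr",np.round(r[0],3),"size",np.round(r[1],3),"ang",round(r[2],1),"mean",P[l==i].mean(0).round(3))
E
python3 m.py
python3 - <<'E'
import cv2,numpy as np
a=cv2.imread('pics/t0.png')[130:290,140:350];b=cv2.imread('pics/s0.png')[150:270,150:350]
cv2.imwrite('pics/c0.png',np.hstack([cv2.resize(a,(400,305),interpolation=2),cv2.resize(b,(400,305),interpolation=2)]))
E
```

```text
t0 counter z -0.0001970610903921921
top 1711 px [275. 217.] ctr [0.552 0.008] size [0.139 0.149] ang 28.5 mean [0.55  0.011 0.165]
top 560 px [243. 235.] ctr [0.496 0.112] size [0.115 0.049] ang 28.1 mean [0.496 0.112 0.165]
tank 617 px [229. 243.] ctr [0.473 0.157] size [0.108 0.054] ang 28.3 mean [0.473 0.156 0.19 ]
tray 911 px [311. 198.] ctr [ 0.62  -0.119] size [0.098 0.11 ] ang 28.2 mean [ 0.62  -0.119  0.039]
bar 266 px [252. 230.] ctr [0.513 0.081] size [0.137 0.021] ang 28.5 mean [0.511 0.083 0.285]
s0 counter z -0.0003205687918312883
top 1356 px [276. 219.] ctr [0.547 0.007] size [0.139 0.146] ang 27.7 mean [0.546 0.009 0.164]
top 457 px [244. 223.] ctr [0.492 0.11 ] size [0.119 0.058] ang 35.0 mean [0.49  0.108 0.165]
tank 489 px [228. 222.] ctr [0.468 0.155] size [0.11  0.054] ang 28.0 mean [0.468 0.155 0.189]
tray 32 px [238. 191.] ctr [0.628 0.199] size [0.011 0.054] ang 22.0 mean [0.628 0.197 0.033]
tray 38 px [291. 191.] ctr [0.708 0.01 ] size [0.013 0.063] ang 25.3 mean [0.707 0.01  0.033]
tray 831 px [313. 226.] ctr [ 0.597 -0.082] size [0.101 0.196] ang 27.5 mean [ 0.61  -0.117  0.039]
tray 67 px [258. 245.] ctr [0.463 0.043] size [0.005 0.134] ang 28.1 mean [0.464 0.044 0.035]
bar 217 px [252. 213.] ctr [0.508 0.08 ] size [0.135 0.02 ] ang 27.8 mean [0.505 0.079 0.284]
```

View pics/c0.png

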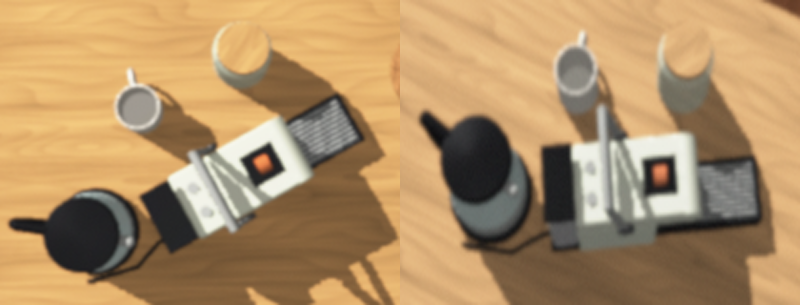

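Consistent in both views: machine yaw is about 2.064 rad, its origin is about (0.5355, 0.035), and the tray is out about 76 mm. That's good enough to start moving.

```bash
cat >> h.py <<'E'
from scipy.spatial.transform import Rotation as R
YAW=2.064;O=np.array([.5355,.035]);X=np.array([np.cos(YAW),np.sin(YAW)]);Y=np.array([-X[1],X[0]])
TIP=.008
def W(x,y,z): return np.array([*(O+x*X+y*Y),z])
def ori(t,s=1):  # tool z leans t toward +x machine; jaws along machine y
    zt=np.array([*(np.sin(t)*X),-np.cos(t)]);yt=s*np.array([*Y,0])
    q=R.from_matrix(np.stack([np.cross(yt,zt),yt,zt],1)).as_quat();return q[[3,0,1,2]]
def M(p): d=np.asarray(p)[:2]-O;return np.array([d@X,d@Y,p[2]])
def rep(tag=""):
    s=state();f=s["ft_force"];print(tag,"t",round(s["time"],2),"m",M(s["ee_pos"]).round(4),"F",round(f[:2]@X,1),round(f[:2]@Y,1),round(f[2],1),flush=True);return s
E
python3 - <<'E'
from h import *
p=state()["ee_pos"]; 
for s in (1,-1):
    for a in (W(-.27,0,.45),W(-.27,0,.03),W(-.165,0,.03),W(.09,0,.35)):
        q=inverse_kinematics(a,ori(.15,s));print(s,None if q is None else np.round(q,2))
close(); move_l([p[0],p[1],.45],.3); rep()
E
```

```text
1 None
1 [-0.39  0.49  1.12  0.09  1.65  2.26]
1 [-0.29  0.29  1.37  0.11  1.59  2.35]
1 None
-1 None
-1 [-0.39  0.49  1.12  0.09  1.65 -0.88]
-1 [-0.29  0.29  1.37  0.11  1.59 -0.79]
-1 [ 0.07 -0.06  1.18  0.16  2.08 -0.35]
 t 2.34 m [0.5785 0.0051 0.4488] F 0.4 0.8 -0.1
```

Run:
```python
from h import *
q=np.array(state()["joint_pos"]);q[0]=-.39;q[5]=-.88
movej(q);rep("swung")
Q=ori(.15,-1)
for z in (.2,.15):
    try: move_to(W(-.275,0,z),Q);break
    except IKError as e: print(z,e)
rep("above")
grab("wrist","w1")
move_l(W(-.275,0,.03),.15);rep("down")
```

```text
swung t 5.16 m [-0.2181  0.0812  0.4489] F -0.6 -0.9 -0.3
above t 6.2 m [-0.2753 -0.0004  0.203 ] F -0.2 -0.0 1.1
down t 7.53 m [-0.2756 -0.0005  0.0317] F -0.2 0.8 0.4
```

View pics/w1.png

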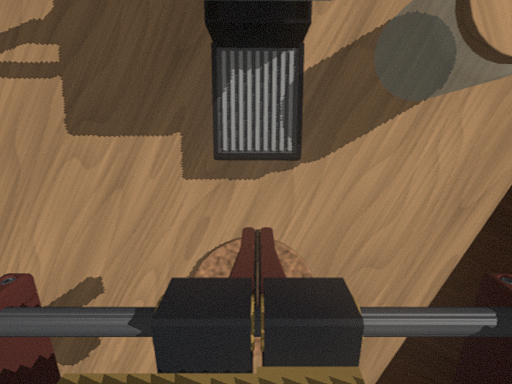

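The wrist view shows the closed fingers at column 258, centred on the tray (columns 213–302, nose edge at row 158) and square to it. The path is clear, so I'll push.

Run:
```python
from h import *
x=-.275
move_l(W(-.18,0,.03),.06);rep("near")
x=-.18
while x<-.140:
    x+=.003; move_l(W(x,0,.03),.04); s=rep()
    if s["ft_force"][:2]@X<-14: break
```

```text
near t 9.27 m [-0.18    0.      0.0301] F 0.1 -0.4 -0.1
 t 9.52 m [-0.177  -0.      0.0301] F -1.7 -0.9 0.3
 t 9.77 m [-0.1737 -0.      0.03  ] F -2.9 -0.8 0.8
 t 10.02 m [-0.1707  0.      0.03  ] F -0.9 -0.9 0.1
 t 10.27 m [-0.1677 -0.      0.03  ] F -1.2 -0.4 0.7
 t 10.52 m [-0.1655 -0.      0.0301] F -4.9 -1.7 -0.8
 t 10.77 m [-0.1652  0.      0.0302] F -13.5 -1.8 -3.6
 t 11.02 m [-0.1651  0.      0.0304] F -21.5 -3.0 -6.4
```

The tray stopped hard at nose x = −0.155, as expected. I'll back off, verify, then move behind the lever bar.

Run:
```python
from h import *
move_l(W(-.24,0,.03),.15);move_l(W(-.24,0,.2),.25);rep()
for z in (.40,.38,.36):
    try: move_to(W(-.15,0,z),ori(0,-1));break
    except IKError as e: print(z,e)
rep()
move_to(W(.12,0,.39),ori(0,-1));s=rep("behind");print(s["joint_pos"].round(2))
grab("wrist","w2");d=grab("scene","s2")
cv2.imwrite("pics/c2.png",cv2.resize(d["frame"][120:280,150:400],(750,480)))
P=cloud(d);z=P[...,2];m=(z>.02)&(z<.05);m[:190]=0;m[255:]=0;m[:,:285]=0;m[:,345:]=0
print("tray front x",np.percentile([M(p)[0] for p in P[m]],[1,3,10]), m.sum())
```

```text
t 12.54 m [-2.393e-01  2.000e-04  1.984e-01] F -0.8 0.1 -0.5
 t 13.43 m [-1.506e-01 -1.000e-04  3.969e-01] F 0.2 0.0 -1.2
behind t 14.47 m [ 1.190e-01 -2.000e-04  3.892e-01] F -0.4 -0.2 -0.9
[ 0.22 -0.08  1.12 -0.    2.11 -0.28]
tray front x [-0.15294536 -0.15151116 -0.14822914] 333
```

View pics/c2.png

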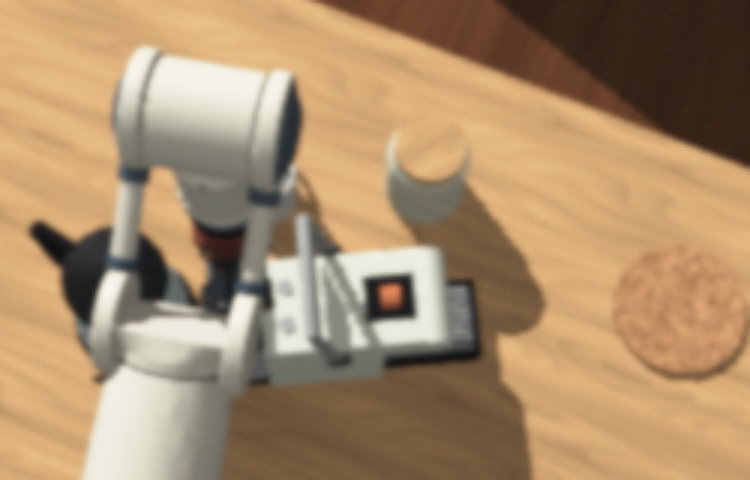

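View pics/w2.png

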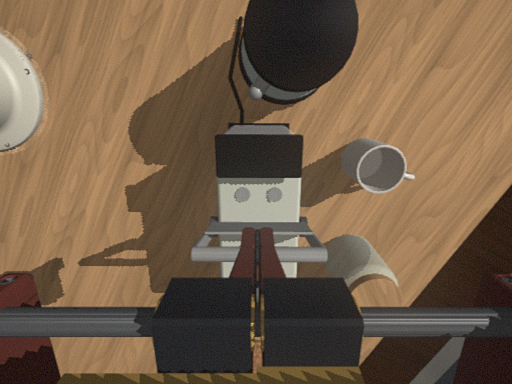

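The scene crop shows the tray home, with its nose edge at (478,320) close ahead of the head. The lever is still open (bar from (305,220) to (340,355)) and the gripper is behind it. In the wrist view the bar is at row 253, columns 192–327, centred on the fingers. Next I'll check the bar position from wrist depth, then push.

Run:
```python
from h import *
P=cloud(dict(np.load("pics/w2.npz")));m=np.zeros(P.shape[:2],bool);m[240:270,190:232]=1;m[240:270,285:328]=1
m&=(P[...,2]>.265)&(P[...,2]<.32);b=np.array([M(p) for p in P[m]]);print("bar",len(b),np.median(b,0),np.percentile(b,[5,95],0))
move_l(W(.095,0,.39),.2,ori(0,-1));move_l(W(.095,0,.274),.15);rep("down")
for ph in np.arange(-.21,.93,.08):
    t=np.clip(ph,0,.6)
    bx,bz=.025-.133*np.sin(ph),.150+.133*np.cos(ph)
    n=np.array([np.cos(t),np.sin(t)]);zt=np.array([np.sin(t),-np.cos(t)])
    c=np.array([bx,bz])+.018*n+.006*zt
    move_l(W(c[0],0,c[1]),.06,ori(t,-1));s=rep(f"{ph:.2f}")
    if np.linalg.norm(s["ft_force"])>30: print("force");break
```

```text
bar 1318 [ 0.05919047 -0.02932791  0.28691882] [[ 0.05077614 -0.06790381  0.2788293 ]
 [ 0.06316646  0.06091487  0.28884657]]
down t 15.78 m [ 0.0951 -0.0003  0.2753] F 0.1 -0.6 0.2
-0.21 t 16.33 m [ 7.160e-02 -2.000e-04  2.749e-01] F 6.8 -0.1 3.8
-0.13 t 16.66 m [ 6.100e-02 -2.000e-04  2.771e-01] F 7.7 1.1 3.9
-0.05 t 16.98 m [ 5.030e-02 -2.000e-04  2.784e-01] F 5.9 1.8 5.9
0.03 t 17.31 m [ 3.940e-02 -2.000e-04  2.789e-01] F 7.3 -0.4 5.2
0.11 t 17.63 m [0.0286 0.     0.2787] F 6.5 0.5 3.3
0.19 t 17.96 m [1.820e-02 1.000e-04 2.779e-01] F 5.1 0.1 -0.1
0.27 t 18.28 m [8.200e-03 2.000e-04 2.767e-01] F 4.8 0.3 -1.3
0.35 t 18.61 m [-1.70e-03  1.00e-04  2.75e-01] F 5.2 0.8 -2.1
0.43 t 18.93 m [-1.170e-02  1.000e-04  2.726e-01] F 4.5 0.0 -1.1
0.51 t 19.26 m [-2.150e-02  1.000e-04  2.692e-01] F 3.0 1.2 -0.2
0.59 t 19.58 m [-0.0309  0.      0.265 ] F 1.4 1.0 -0.4
0.67 t 19.91 m [-0.0397  0.      0.259 ] F -0.1 -0.2 -0.8
0.75 t 20.23 m [-4.770e-02  1.000e-04  2.519e-01] F 0.6 0.6 -0.4
0.83 t 20.56 m [-5.510e-02  1.000e-04  2.443e-01] F -0.6 0.2 -0.1
0.91 t 20.88 m [-6.190e-02  1.000e-04  2.362e-01] F 0.8 -0.2 -0.9
```

The force fell to zero past centre. I'll retract and check.

Run:
```python
from h import *
p=state()["ee_pos"];move_l([p[0],p[1],.38],.2);
move_to(W(.14,0,.40),ori(0,-1));q=np.array(state()["joint_pos"]);q[0]=1.07;movej(q);hold(.5);rep("clear")
a=grab("scene","s3");b=grab("top","t3")
cv2.imwrite("pics/c3.png",np.hstack([cv2.resize(a["frame"][150:270,150:350],(400,305)),cv2.resize(b["frame"][130:290,140:350],(400,305))]))
for d in(a,b):
    P=cloud(d);L=((P[...,:2]-O)@np.stack([X,Y],1));x,y,z=L[...,0],L[...,1],P[...,2]
    m=(abs(y)<.07)&(x>-.13)&(x<-.08)&(z>.175)&(z<.32);print("bar",m.sum(),np.median(x[m]),np.percentile(z[m],[50,95]),"high>0.21:",((abs(y)<.07)&(x>-.13)&(x<.1)&(z>.215)).sum())
    m=(abs(y)<.05)&(x<-.12)&(x>-.26)&(z>.025)&(z<.06);print("tray",np.percentile(x[m],[1,5]),np.median(y[m]))
```

```text
clear t 24.56 m [0.5207 0.0927 0.3987] F -0.4 -0.3 0.9
bar 196 -0.09950014026071162 [0.19258559 0.19869276] high>0.21: 0
tray [-0.15295893 -0.15188641] 0.0030501400520245416
bar 241 -0.10026631954167646 [0.19241518 0.19807952] high>0.21: 777
tray [-0.15348202 -0.15190283] -0.0012813772316364385
```

View pics/c3.png

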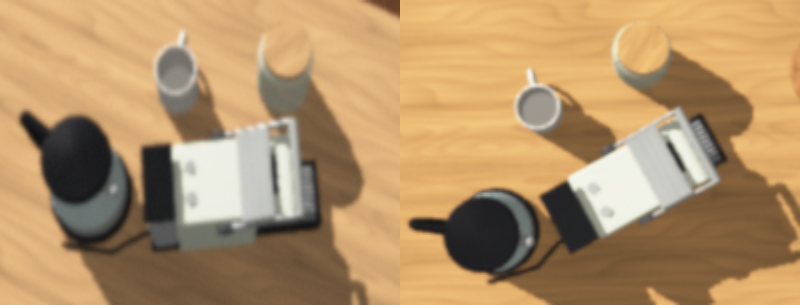

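Both views show the lever down over the head, the tray home, and the mug, kettle and jar where they were. The 777 "high" pixels in the top view are zero-depth readings, which project to the camera's own position above the machine. I'll hand it in.

```bash
python3 -c "
from h import *
d=np.load('pics/t3.npz');print('zero-depth px',(d['depth']==0).sum())
print(job_done());rep()"
```

```text
zero-depth px 777
the job is handed in; nothing more can be done
None
the job is handed in; nothing more can be done
```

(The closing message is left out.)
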